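Put the steel dabba away and snap the drawer shut

ROBOT

A 7-joint arm with a two-finger parallel gripper is mounted at the origin on the work surface. World frame = base frame: x ahead of the robot, y to its left, z up, the work surface at z = 0. Lengths are in m, angles in rad, forces in N, time in s.
With the tool pointing down it reaches from about 0.4 to 0.9 m from the base axis. Payload 5.5 kg.
Tool frame: the origin (TCP) lies at the very end of the fingers, on their centre line; the grasp point (between the pads) lies arm.grasp_offset behind it (arm.grasp_offset is the distance from the TCP to the grasp point, in m); z points along the fingers, y is the line along which they close (so a half turn about z gives the same grasp; the last joint's range is limited). The gripper opens to 85 mm and grips with 20 to 120 N. Pads are 22 mm wide; open, the fingers measure 114 mm over their backs; the gripper's body (76 mm by 85 mm) begins 54 mm behind the grasp point. The pads swing forward as they close: fully open they stand 13 mm farther back than shut.
Start: joints at [1.373, 0.501, -0.427, 1.55, 0.221, 1.138, -0.21], TCP at [0.289, -0.582, 0.231] pointing down, gripper open.
Joint ranges: [-2.88, 2.88], [-0.31, 2.03], [-1.54, 1.56], [0.2, 2.42], [-1.41, 4.55], [0.19, 2.02], [-2.57, 2.57]. Speed limits (rad/s): [2.57, 2.57, 3.14, 3.14, 3.14, 3.14, 3.14].

INTERFACE

Orientations are given as a unit quaternion [x, y, z, w].
In Python, from rig import arm gives the robot as it stands. The module is installed in compiled form; this text tells all that it offers.
- The arm moves only by the tool arm_command, never from a script. Its argument "moves" is a list of rows, each an object of numbers: "claw": the finger opening in cm, from 0 to 8.54; "x", "y", "z": the shift along the world's x, y, z in cm; "wx", "wy", "wz": the turn, a rotation vector about the world's x, y, z in rad. A call has 1 to 20 rows; each row is the pose to reach, as a shift and turn from the pose commanded when the call began; what a row does not reach only later rows make up. A row lasts 1/12 s, in which the tool goes at most 41.7 mm and 7.16 degrees, less where a joint would pass 70% of its speed; a pose out of reach is approached as far as the arm can. A call with a gripper value outside its range is refused whole. The fingers move at their own pace and stop on an object; "newtons" is the grip in N (left out, the last holds). Time passes only in rows, so rows that repeat a pose let the fingers close. It gives the time, the measured TCP pose, the force, the opening and the grip force at its end, in the units of the state.
- arm.state(): the state, without advancing time (a new reading comes with each control period).
- arm.grab_frame(name): name is "scene" or "top" or "wrist"; returns a dict with "img" (420x560x3 uint8, red, green, blue), "depth" (420x560 float32, m along the optical axis (not along the pixel's ray), 0 where there is no reading), "fx", "fy", "cx", "cy" (pixels), "R" (3x3) and "t" (3): a world point X has camera coordinates R X + t. Camera axes: x right, y down, z forward; pixel columns grow to the right and rows downward; lengths in m; the calibration is good to about 2 mm. A picture is of the moment at which its call begins.
- arm.finish_job(): hands the job in; it is judged then, once.
The state is a dict: "time": time; "qpos": joint angles; "joint_vel": joint speeds; "effort": joint torques, N m; "position": TCP position; "tcp_rot": TCP orientation; "ft_force": force on the tool from outside, world axes, zero at the start; "moment": the same for the moment, N m; "opening": opening from 0.0 (shut) to 1.0 (fully open); "grip_force": force on a finger pad.
Only numpy, scipy, OpenCV 4.12 (cv2) and the standard library are available. Lean on these libraries where they do the work, as an engineer would, in place of code of your own. Each camera call takes 0.05 s, during which the arm holds its last target. There are 200 camera calls.

TASK

Put the round steel dabba away in the half-open drawer, standing upright on the floor of the empty compartment beside the stacked spoons. Then push the drawer shut by its chrome handle or front until the sprung roller catch snaps and it is fully home.

Things in the scene. Friction and masses are not known exactly. Their poses are not given: they have to be found in the camera images.
- dabba_center (a point): Small round lidded steel box (dabba), shiny grey: upright cylinder 56 mm in diameter (its top 16 mm, the lid, 58 mm), 50 mm high, about 140 g, standing on a 3 mm grey-blue mat. Not the brass-coloured dabba of the same shape, nor the tall open steel tumbler. The point is its centre, 25 mm above its underside; its z axis is the upright axis.
- drawer_handle (a point): Middle of the drawer's chrome bar handle (moves with the drawer): level bar 10 mm thick, 120 mm long, 72 mm above the table. x points the way the drawer is pushed shut, y along the bar, z up. The brown drawer front, 320 mm wide, lies at x = +35 to +51 mm; its top is 24 mm above the bar. The beige unit's top is 100 mm above the table.
- drawer_spot (a point): Place for the dabba: point on the drawer's inner floor, 15 mm above the table, 66 mm behind the inside of its front (moves with it); axes as the handle's. The empty compartment spans y = -67 to +69 mm, then a 30 mm high divider and the spoons. Drawer walls rise 43 mm above the floor. The drawn-out part is open above; the unit's edge is at x = opening - 66 mm.
- drawer (a joint): How far the drawer is open, m: 0 fully home, 0.13 to 0.17 at the start. Slides stiffly (1 to 2 N), stays where left. A sprung black roller on the unit's flank meets the nose of a chrome tongue on the drawer at about 0.020; pushing on takes up to about 7 N until about 0.008, past which the roller snaps over and pulls the drawer home by itself.
Not all that is in view belongs to the job. What is shaped like the part that bears dabba_center but purple is not meant.

How it is judged:
On the way:
1. the dabba stands upright on the floor of the empty compartment while the drawer is still open (x of dabba_center in the frame of drawer_spot between -0.045 and 0.14 m and y of dabba_center in the frame of drawer_spot between -0.055 and 0.055 m and z of dabba_center in the frame of drawer_spot between 0.015 and 0.032 m and angle between dabba_center's own z axis and vertical below 0.17 rad and value of joint drawer above 0.06 m), for 0.2 s.
At the end, for the whole second after the job is handed in: The drawer is snapped home (less than 5 mm open) and the steel dabba stands upright (within about 10 degrees) on the floor of the empty compartment, anywhere in it (x of dabba_center in the frame of drawer_spot between -0.045 and 0.14 m and y of dabba_center in the frame of drawer_spot between -0.055 and 0.055 m and z of dabba_center in the frame of drawer_spot between 0.015 and 0.032 m and angle between dabba_center's own z axis and vertical below 0.17 rad and value of joint drawer below 0.005 m); the robot touches nothing.
It also fails if it takes over 58 s, if anything falls off the work surface, if the arm or the gripper's body presses on something with over 40 N, if the wrist force passes 120 N, or if a joint passes its speed limit or range.

## Working session

There is one attempt and no reset: what is moved stays moved. The work goes in short steps, Python scripts to look and compute and a tool call to move; the robot and the scene stay as the last step left them, time stands still between calls to the robot, and variables do not carry over. Pictures are saved under pics/ and viewed, at most 10 in all, crops included, and the job is handed in when it is done.

Besides the shell and the picture viewer there is one more tool, called after "Emit:" by a JSON object that holds its "name" and its "arguments", one argument or row to a line. arm_command: Moves the arm, as the interface text tells. Its arguments: {"type":"object","properties":{"moves":{"type":"array","items":{"type":"object","properties":{"claw":{"type":"number"},"x":{"type":"number"},"y":{"type":"number"},"z":{"type":"number"},"wx":{"type":"number"},"wy":{"type":"number"},"wz":{"type":"number"}}}},"newtons":{"type":"number"}},"required":["moves"]}

```bash
mkdir -p pics; cat > h.py <<'E'
import numpy as np, cv2
from rig import arm
def grab(n):
    f=arm.grab_frame(n); np.savez(n+'.npz',**f); return f
def load(n): return dict(np.load(n+'.npz'))
def plane(f,u,v,z):
    d=f['R'].T@np.array([(u-f['cx'])/f['fx'],(v-f['cy'])/f['fy'],1]); c=-f['R'].T@f['t']
    return c+d*(z-c[2])/d[2]
def depthpt(f,u,v):
    d=f['depth'][int(v),int(u)]
    return f['R'].T@(np.array([(u-f['cx'])/f['fx']*d,(v-f['cy'])/f['fy']*d,d])-f['t'])
def cloud(f):
    v,u=np.mgrid[:420,:560]; d=f['depth']
    P=np.stack([(u-f['cx'])/f['fx']*d,(v-f['cy'])/f['fy']*d,d],-1)
    return (P-f['t'])@f['R']
def save(img,n,s=1): cv2.imwrite('pics/'+n+'.png',cv2.resize(img[:,:,::-1],None,fx=s,fy=s,interpolation=cv2.INTER_CUBIC))
E
python3 - <<'E'
from h import *
for n in('scene','top'):
    f=grab(n); save(f['img'],n); print(n,-f['R'].T@f['t'],f['R'][2])
s=arm.state(); print(s['position'],s['tcp_rot'],s['time'],arm.grasp_offset)
E
```

```text
scene [1.08311428 0.39123472 0.82424345] [-0.48074193 -0.41322709 -0.77338902]
top [0.48496576 0.01859627 0.90853277] [ 0.17738518  0.00106762 -0.98414092]
[ 0.28872054 -0.58165345  0.23033942] [ 9.73569125e-01  2.28390803e-01 -1.69923693e-04 -8.77846407e-04] 0.1 0.0187
```

View pics/scene.png

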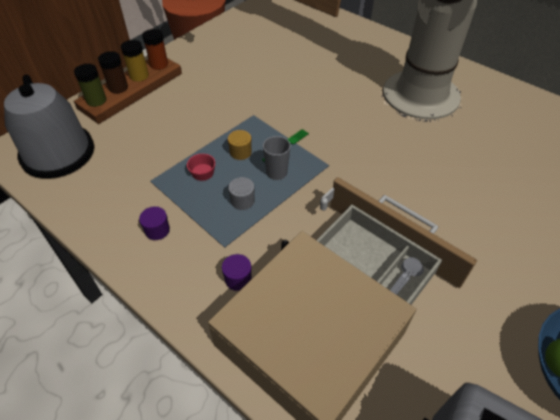

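View pics/top.png

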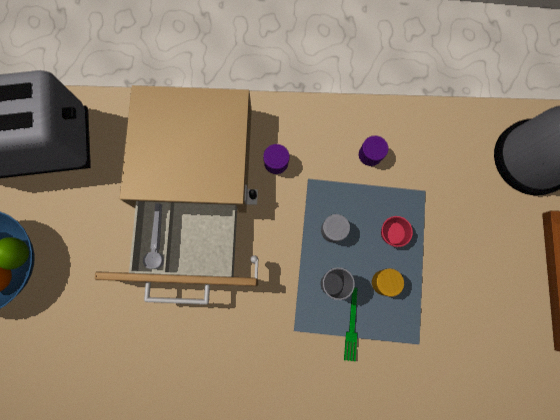

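The top view shows the possible targets:
- Grey closed lidded cylinder at (336,228).
- Tall open tumbler at (338,284), which is not the target.
- Brass dabba at (390,283), which is not the target.
- Red bowl at (397,232) and purple cylinders at (276,159) and (375,150), also not targets.

The one at (336,228) fits: grey, low and lidded. The drawer's handle bar runs from about (147,300) to (207,302).

```bash
python3 - <<'E'
from h import *
f=load('top'); P=cloud(f)
save(f['img'][190:320,280:430],'crop',4)
def rep(name,m):
    q=P[m]; print(name,len(q),q.min(0).round(3),q.max(0).round(3),((q.min(0)+q.max(0))/2).round(4))
v,u=np.mgrid[:420,:560]
w=(abs(u-336)<22)&(abs(v-228)<22)&(P[...,2]>.044)&(P[...,2]<.07); rep('lid',w)
for (a,b) in [(338,284),(390,283),(397,232)]:
    rep('obj%d'%a,(abs(u-a)<22)&(abs(v-b)<24)&(P[...,2]>.02))
# drawer front top
m=(u>90)&(u<265)&(v>262)&(v<290)&(P[...,2]>.088)&(P[...,2]<.105); rep('front',m)
r=cv2.minAreaRect(P[m][:,:2].astype(np.float32)); print(r)
m=(u>140)&(u<215)&(v>290)&(v<310)&(P[...,2]>.055)&(P[...,2]<.09); rep('bar',m); print(cv2.minAreaRect(P[m][:,:2].astype(np.float32)))
m=(u>115)&(u<255)&(v>85)&(v<210)&(P[...,2]>.093)&(P[...,2]<.107); rep('unit',m); print(cv2.minAreaRect(P[m][:,:2].astype(np.float32)))
for p in [(147,301),(207,302)]: print(plane(f,*p,.072))
for p in [(98,276),(255,283)]: print(plane(f,*p,.096))
m=(u>175)&(u<240)&(v>200)&(v<280)&(P[...,2]>.005)&(P[...,2]<.025); rep('floor',m)
E
```

```text
lid 582 [ 0.587 -0.142  0.045] [ 0.643 -0.087  0.061] [ 0.6148 -0.1143  0.0527]
obj338 507 [ 0.466 -0.144  0.02 ] [0.528 0.019 0.909] [ 0.497  -0.0629  0.4643]
obj390 698 [ 0.476 -0.254  0.02 ] [0.532 0.019 0.909] [ 0.5036 -0.1179  0.4644]
obj397 301 [ 0.485 -0.283  0.02 ] [0.646 0.019 0.909] [ 0.5652 -0.132   0.4644]
front 1326 [0.488 0.05  0.09 ] [0.506 0.368 0.103] [0.4969 0.2087 0.0966]
((0.4969213604927063, 0.20867648720741272), (0.3183612823486328, 0.01599566638469696), 89.53690338134766)
bar 400 [0.449 0.145 0.07 ] [0.473 0.274 0.083] [0.4611 0.2094 0.0764]
((0.45974647998809814, 0.20923694968223572), (0.02372770383954048, 0.13006943464279175), 1.672705888748169)
unit 13876 [0.65  0.08  0.093] [0.902 0.334 0.107] [0.776  0.2069 0.1   ]
((0.7765685319900513, 0.20697739720344543), (0.25286436080932617, 0.2513328790664673), 89.49381256103516)
[0.450045   0.26836281 0.072     ]
[0.45160438 0.14769541 0.072     ]
[0.49639827 0.3618227  0.096     ]
[0.49189733 0.05162281 0.096     ]
floor 3898 [0.506 0.092 0.005] [0.666 0.239 0.025] [0.5861 0.1652 0.015 ]
```

View pics/crop.png

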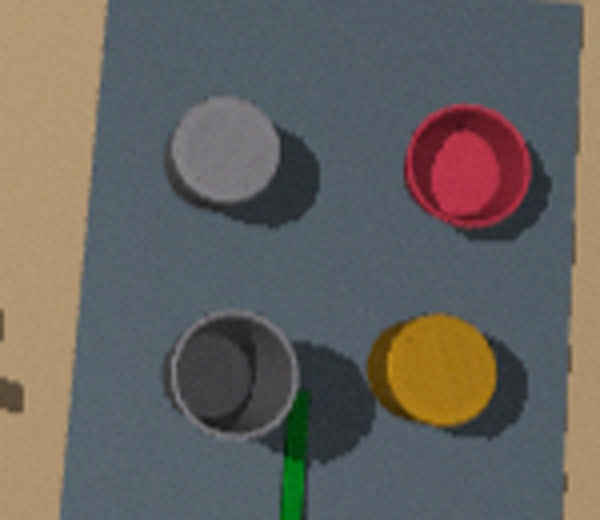

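The crop confirms it: a closed grey lid at crop pixel (225,150), with the tumbler open and dark below it. It measures 0.615, -0.114 with the top at z ≈ 0.053, which matches. I'm moving above it.

Emit:
{"name": "arm_command", "arguments": {
  "moves": [
    {"x": 32.6, "y": 46.8, "z": -4, "wz": -0.461, "claw": 7.4},
    {"x": 32.6, "y": 46.8, "z": -4, "wz": -0.461, "claw": 7.4},
    {"x": 32.6, "y": 46.8, "z": -4, "wz": -0.461, "claw": 7.4},
    {"x": 32.6, "y": 46.8, "z": -4, "wz": -0.461, "claw": 7.4},
    {"x": 32.6, "y": 46.8, "z": -4, "wz": -0.461, "claw": 7.4},
    {"x": 32.6, "y": 46.8, "z": -4, "wz": -0.461, "claw": 7.4},
    {"x": 32.6, "y": 46.8, "z": -4, "wz": -0.461, "claw": 7.4},
    {"x": 32.6, "y": 46.8, "z": -4, "wz": -0.461, "claw": 7.4},
    {"x": 32.6, "y": 46.8, "z": -4, "wz": -0.461, "claw": 7.4},
    {"x": 32.6, "y": 46.8, "z": -4, "wz": -0.461, "claw": 7.4},
    {"x": 32.6, "y": 46.8, "z": -4, "wz": -0.461, "claw": 7.4},
    {"x": 32.6, "y": 46.8, "z": -4, "wz": -0.461, "claw": 7.4},
    {"x": 32.6, "y": 46.8, "z": -4, "wz": -0.461, "claw": 7.4},
    {"x": 32.6, "y": 46.8, "z": -4, "wz": -0.461, "claw": 7.4},
    {"x": 32.6, "y": 46.8, "z": -4, "wz": -0.461, "claw": 7.4},
    {"x": 32.6, "y": 46.8, "z": -4, "wz": -0.461, "claw": 7.4},
    {"x": 32.6, "y": 46.8, "z": -4, "wz": -0.461, "claw": 7.4},
    {"x": 32.6, "y": 46.8, "z": -4, "wz": -0.461, "claw": 7.4}
  ]
}}

```text
validation failed for argument at $.mo...
```

```bash
python3 - <<'E'
from h import *
f=grab('wrist'); save(f['img'],'wrist1'); P=cloud(f)
s=arm.state(); print(s['position'],s['tcp_rot'],s['qpos'],s['opening'],s['time'],s['ft_force'])
m=(np.hypot(P[...,0]-.615,P[...,1]+.114)<.04)&(P[...,2]>.045)&(P[...,2]<.062)
q=P[m]; print(len(q),q.min(0),q.max(0),(q.min(0)+q.max(0))/2,cv2.minEnclosingCircle(q[:,:2].astype(np.float32)))
g=load('top');Q=cloud(g)
v,u=np.mgrid[:420,:560]
m=(u>150)&(u<250)&(abs(v-240)<8)&(Q[...,2]>.008)&(Q[...,2]<.08); 
for z0,z1 in((.008,.022),(.035,.065)):
    print(z0,np.unique(Q[m&(Q[...,2]>z0)&(Q[...,2]<z1)][:,1].round(2),return_counts=True))
E
```

```text
[ 0.28874258 -0.58176182  0.23050116] [ 9.73573060e-01  2.28374546e-01 -1.44911560e-04 -7.36805447e-04] [ 1.37323003  0.50164789 -0.42681573  1.55117538  0.22079857  1.13831726
 -0.2102717 ] 1.0036657094005514 0.15 [0.1148917  0.22061637 0.17324753]Traceback (most recent call last):
  File "<stdin>", line 5, in <module>
    return umr_minimum(a, axis, None, out, keepdims, initial, where)
ValueError: zero-size array to reduction operation minimum which has no identity
```

View pics/wrist1.png

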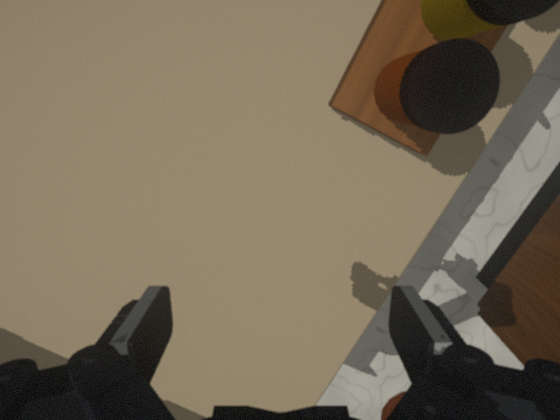

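The move was refused, so this wrist view is from the start pose. It shows the spice rack at (440,90) and the open fingers at (150,310) and (410,310). I'll probe the call format with a small move.

Emit:
{"name": "arm_command", "arguments": {
  "moves": [
    {"x": 4.0, "y": 4.0, "z": -0.5, "wz": -0.1, "claw": 7.4},
    {"x": 8.0, "y": 8.0, "z": -1.0, "wz": -0.2, "claw": 7.4}
  ]
}}

```text
validation failed for argument at $.mo...
```

Emit:
{"name": "arm_command", "arguments": {
  "moves": [
    {"claw": 7.4, "x": 2.5, "y": 2.5, "z": 0.0, "wx": 0.0, "wy": 0.0, "wz": -0.1}
  ]
}}

```text
time: 0.23
position: [0.3061, -0.5631, 0.2301]
tcp_rot: [0.985, 0.174, -0.003, 0.001]
ft_force: [-2.1, -0.5, -0.3]
opening: 0.882
grip_force: 0.0
```

Emit:
{"name": "arm_command", "arguments": {
  "moves": [
    {"claw": 7.4, "x": 30.1, "y": 44.3, "z": -4, "wx": 0, "wy": 0, "wz": -0.36},
    {"claw": 7.4, "x": 30.1, "y": 44.3, "z": -4, "wx": 0, "wy": 0, "wz": -0.36},
    {"claw": 7.4, "x": 30.1, "y": 44.3, "z": -4, "wx": 0, "wy": 0, "wz": -0.36},
    {"claw": 7.4, "x": 30.1, "y": 44.3, "z": -4, "wx": 0, "wy": 0, "wz": -0.36},
    {"claw": 7.4, "x": 30.1, "y": 44.3, "z": -4, "wx": 0, "wy": 0, "wz": -0.36},
    {"claw": 7.4, "x": 30.1, "y": 44.3, "z": -4, "wx": 0, "wy": 0, "wz": -0.36},
    {"claw": 7.4, "x": 30.1, "y": 44.3, "z": -4, "wx": 0, "wy": 0, "wz": -0.36},
    {"claw": 7.4, "x": 30.1, "y": 44.3, "z": -4, "wx": 0, "wy": 0, "wz": -0.36},
    {"claw": 7.4, "x": 30.1, "y": 44.3, "z": -4, "wx": 0, "wy": 0, "wz": -0.36},
    {"claw": 7.4, "x": 30.1, "y": 44.3, "z": -4, "wx": 0, "wy": 0, "wz": -0.36},
    {"claw": 7.4, "x": 30.1, "y": 44.3, "z": -4, "wx": 0, "wy": 0, "wz": -0.36},
    {"claw": 7.4, "x": 30.1, "y": 44.3, "z": -4, "wx": 0, "wy": 0, "wz": -0.36},
    {"claw": 7.4, "x": 30.1, "y": 44.3, "z": -4, "wx": 0, "wy": 0, "wz": -0.36},
    {"claw": 7.4, "x": 30.1, "y": 44.3, "z": -4, "wx": 0, "wy": 0, "wz": -0.36},
    {"claw": 7.4, "x": 30.1, "y": 44.3, "z": -4, "wx": 0, "wy": 0, "wz": -0.36},
    {"claw": 7.4, "x": 30.1, "y": 44.3, "z": -4, "wx": 0, "wy": 0, "wz": -0.36}
  ]
}}

```text
time: 1.57
position: [0.6146, -0.1146, 0.1907]
tcp_rot: [1.0, 0.001, -0.001, 0.0]
ft_force: [-0.3, -1.0, -0.0]
opening: 0.867
grip_force: 0.0
```

```bash
python3 - <<'E'
from h import *
f=grab('wrist'); save(f['img'],'wrist2'); P=cloud(f)
s=arm.state(); print(s['qpos'])
m=(np.hypot(P[...,0]-.615,P[...,1]+.114)<.045)&(P[...,2]>.045)&(P[...,2]<.062)
q=P[m]; print(len(q)); 
if len(q): print(q.min(0),q.max(0),(q.min(0)+q.max(0))/2,cv2.minEnclosingCircle(q[:,:2].astype(np.float32)))
g=load('top');Q=cloud(g)
v,u=np.mgrid[:420,:560]
m=(u>150)&(u<250)&(abs(v-240)<8)&(Q[...,2]>.008)&(Q[...,2]<.08)
for z0,z1 in((.008,.022),(.035,.065)):
    print(z0,np.unique(Q[m&(Q[...,2]>z0)&(Q[...,2]<z1)][:,1].round(2),return_counts=True))
E
```

```text
[ 0.50170371  0.50869932 -0.48763722  1.65267654  0.26785852  1.04818139
 -1.64005173]
4235
[ 0.58727097 -0.14351208  0.04502283] [ 0.64411848 -0.08591899  0.05699565] [ 0.61569473 -0.11471554  0.05100924] ((0.6152067184448242, -0.11480657756328583), 0.029047440737485886)
0.008 (array([0.1 , 0.11, 0.12, 0.13, 0.14, 0.15, 0.16, 0.17, 0.18, 0.19, 0.2 ,
       0.21, 0.22, 0.23, 0.24, 0.26, 0.27, 0.29]), array([ 7, 19, 71, 65, 68, 66, 70, 69, 67, 68, 69, 64, 70, 65, 67, 65, 28,
        6]))
0.035 (array([0.1 , 0.11, 0.24, 0.25, 0.27, 0.28]), array([39, 16, 34, 19, 20, 10]))
```

View pics/wrist2.png

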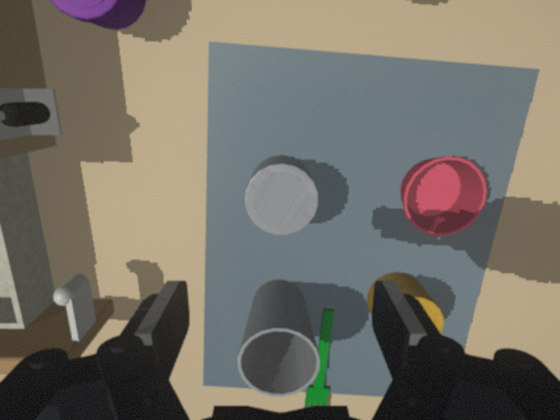

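The lid, at (282,200) in the wrist view, sits at 0.6152, -0.1148 with radius 29 mm, which matches. Descending and gripping.

Emit:
{"name": "arm_command", "arguments": {
  "newtons": 35,
  "moves": [
    {"claw": 7.4, "x": 0.0, "y": -0.1, "z": -4, "wx": 0, "wy": 0, "wz": 0},
    {"claw": 7.4, "x": 0.0, "y": -0.1, "z": -8, "wx": 0, "wy": 0, "wz": 0},
    {"claw": 7.4, "x": 0.0, "y": -0.1, "z": -12, "wx": 0, "wy": 0, "wz": 0},
    {"claw": 7.4, "x": 0.0, "y": -0.1, "z": -15, "wx": 0, "wy": 0, "wz": 0},
    {"claw": 7.4, "x": 0.0, "y": -0.1, "z": -16.8, "wx": 0, "wy": 0, "wz": 0},
    {"claw": 7.4, "x": 0.0, "y": -0.1, "z": -16.8, "wx": 0, "wy": 0, "wz": 0},
    {"claw": 7.4, "x": 0.0, "y": -0.1, "z": -16.8, "wx": 0, "wy": 0, "wz": 0},
    {"claw": 5.0, "x": 0.0, "y": -0.1, "z": -16.8, "wx": 0, "wy": 0, "wz": 0},
    {"claw": 5.0, "x": 0.0, "y": -0.1, "z": -16.8, "wx": 0, "wy": 0, "wz": 0},
    {"claw": 5.0, "x": 0.0, "y": -0.1, "z": -16.8, "wx": 0, "wy": 0, "wz": 0},
    {"claw": 5.0, "x": 0.0, "y": -0.1, "z": -16.8, "wx": 0, "wy": 0, "wz": 0},
    {"claw": 5.0, "x": 0.0, "y": -0.1, "z": -16.8, "wx": 0, "wy": 0, "wz": 0},
    {"claw": 5.0, "x": 0.0, "y": -0.1, "z": -16.8, "wx": 0, "wy": 0, "wz": 0}
  ]
}}

```text
time: 2.7
position: [0.6168, -0.116, 0.0257]
tcp_rot: [1.0, 0.0, 0.002, 0.001]
ft_force: [-1.1, -1.9, 8.1]
opening: 0.668
grip_force: 38.1
```

Emit:
{"name": "arm_command", "arguments": {
  "moves": [
    {"claw": 5.0, "x": 0, "y": 0, "z": 3, "wx": 0, "wy": 0, "wz": 0},
    {"claw": 5.0, "x": 0, "y": 0, "z": 6, "wx": 0, "wy": 0, "wz": 0},
    {"claw": 5.0, "x": 0, "y": 0, "z": 9, "wx": 0, "wy": 0, "wz": 0},
    {"claw": 5.0, "x": 0, "y": 0, "z": 12, "wx": 0, "wy": 0, "wz": 0},
    {"claw": 5.0, "x": 0, "y": 2, "z": 14, "wx": 0, "wy": 0, "wz": 0},
    {"claw": 5.0, "x": -0.5, "y": 5, "z": 14, "wx": 0, "wy": 0, "wz": 0},
    {"claw": 5.0, "x": -1, "y": 8, "z": 14, "wx": 0, "wy": 0, "wz": 0},
    {"claw": 5.0, "x": -1.5, "y": 11, "z": 14, "wx": 0, "wy": 0, "wz": 0},
    {"claw": 5.0, "x": -2, "y": 14, "z": 14, "wx": 0, "wy": 0, "wz": 0},
    {"claw": 5.0, "x": -2.5, "y": 17, "z": 14, "wx": 0, "wy": 0, "wz": 0},
    {"claw": 5.0, "x": -3, "y": 20, "z": 14, "wx": 0, "wy": 0, "wz": 0},
    {"claw": 5.0, "x": -3.5, "y": 23, "z": 14, "wx": 0, "wy": 0, "wz": 0},
    {"claw": 5.0, "x": -3.7, "y": 26, "z": 14, "wx": 0, "wy": 0, "wz": 0},
    {"claw": 5.0, "x": -3.7, "y": 29, "z": 14, "wx": 0, "wy": 0, "wz": 0},
    {"claw": 5.0, "x": -3.7, "y": 29, "z": 14, "wx": 0, "wy": 0, "wz": 0},
    {"claw": 5.0, "x": -3.7, "y": 29, "z": 14, "wx": 0, "wy": 0, "wz": 0},
    {"claw": 5.0, "x": -3.7, "y": 29, "z": 14, "wx": 0, "wy": 0, "wz": 0}
  ]
}}

```text
time: 4.12
position: [0.578, 0.1745, 0.1635]
tcp_rot: [1.0, 0.001, 0.0, 0.0]
ft_force: [-0.6, 0.4, -0.8]
opening: 0.665
grip_force: 38.1
```

```bash
python3 - <<'E'
from h import *
f=grab('wrist'); save(f['img'],'wrist3'); P=cloud(f); z=P[...,2]; d=f['depth']>0
s=arm.state(); print(s['position'],s['tcp_rot'],s['qpos'],s['ft_force'],s['opening'])
v,u=np.mgrid[:420,:560]
def med(m): q=P[m&d]; print(len(q), q.min(0).round(3),q.max(0).round(3)) if len(q) else print(0)
med((z>.12)&(z<.19)&(np.hypot(P[...,0]-s['position'][0],P[...,1]-s['position'][1])<.032))
for x0 in (.53,.6,.63):
    q=P[d&(abs(P[...,0]-x0)<.006)]; 
    for a,b in((.01,.02),(.04,.062)):
        print(x0,a,np.unique((q[(q[:,2]>a)&(q[:,2]<b)][:,1]/.005).round()*.005,return_counts=True))
E
```

```text
[0.5782194  0.17337519 0.16338179] [ 9.99999783e-01 -1.74756984e-04  7.58333245e-05  6.30172741e-04] [ 0.06952483  0.51448185 -0.53937819  1.73013529  0.31006541  0.98300558
 -2.15793302] [ 0.3541085  -0.05211379 -1.42922994] 0.6680545538802366
4839 [0.551 0.143 0.142] [0.606 0.204 0.19 ]
0.53 0.01 (array([0.105, 0.11 , 0.115, 0.12 , 0.125, 0.13 , 0.22 , 0.225, 0.23 ,
       0.235, 0.24 , 0.245, 0.255, 0.305, 0.31 ]), array([ 3, 87, 82, 82, 73, 10, 21, 75, 83, 77, 77, 36,  2, 62, 70]))
0.53 0.04 (array([0.055, 0.105, 0.11 , 0.245, 0.25 , 0.31 , 0.315]), array([ 50,  93,  83,  96,   5, 244,  46]))
0.6 0.01 (array([0.105, 0.11 , 0.115, 0.12 , 0.125, 0.13 , 0.135, 0.14 , 0.145,
       0.15 , 0.155, 0.16 , 0.165, 0.17 , 0.175, 0.18 , 0.185, 0.19 ,
       0.195, 0.2  , 0.205, 0.21 , 0.215, 0.22 , 0.225, 0.23 , 0.235,
       0.24 , 0.245, 0.255, 0.26 , 0.265, 0.27 , 0.285, 0.29 , 0.295,
       0.3  , 0.305, 0.31 ]), array([ 23,  93,  97,  95,  98,  93,  97,  98,  90, 101,  92,  97,  98,
        90, 104,  90,  99,  96,  92, 103,  90, 100,  94,  95,  98,  93,
        95,  99,  32,  40,  99, 100,  21,   3,  95,  96,  94, 101,  70]))
0.6 0.04 (array([0.1  , 0.105, 0.11 , 0.245, 0.31 , 0.315]), array([  6, 242,   1, 133, 323,  42]))
0.63 0.01 (array([0.105, 0.11 , 0.115, 0.12 , 0.125, 0.13 , 0.135, 0.14 , 0.145,
       0.15 , 0.155, 0.16 , 0.165, 0.17 , 0.175, 0.18 , 0.185, 0.19 ,
       0.195, 0.2  , 0.205, 0.21 , 0.215, 0.22 , 0.225, 0.23 , 0.235,
       0.24 , 0.245, 0.255, 0.26 , 0.265, 0.27 , 0.285, 0.29 , 0.295,
       0.3  , 0.305, 0.31 ]), array([ 37, 106, 107, 102, 106, 105, 108, 102, 104, 110,  96, 110, 109,
        98, 112,  96, 112, 110,  99, 111, 102, 106, 104, 105, 106, 106,
       107, 105,  28,  48, 107, 107,  38,  17, 107, 105, 106, 108,  69]))
0.63 0.04 (array([0.1  , 0.105, 0.245, 0.31 , 0.315]), array([ 17, 264, 145, 362,  42]))
```

View pics/wrist3.png

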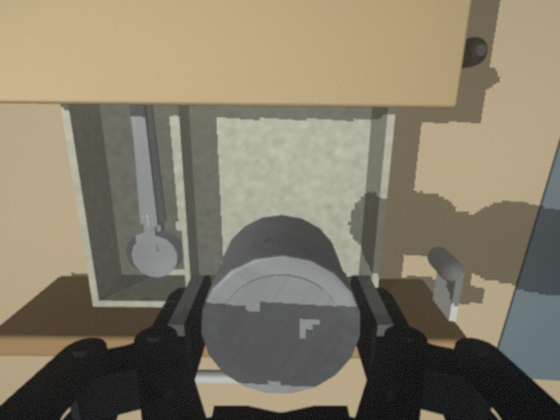

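The dabba is upright in the grip at (280,300), centred over the empty compartment (floor y 0.107–0.244). Lowering it.

Emit:
{"name": "arm_command", "arguments": {
  "moves": [
    {"claw": 5.0, "x": 0, "y": 0.1, "z": -3, "wx": 0, "wy": 0, "wz": 0},
    {"claw": 5.0, "x": 0, "y": 0.1, "z": -6, "wx": 0, "wy": 0, "wz": 0},
    {"claw": 5.0, "x": 0, "y": 0.1, "z": -9, "wx": 0, "wy": 0, "wz": 0},
    {"claw": 5.0, "x": 0, "y": 0.1, "z": -11, "wx": 0, "wy": 0, "wz": 0},
    {"claw": 5.0, "x": 0, "y": 0.1, "z": -12, "wx": 0, "wy": 0, "wz": 0},
    {"claw": 5.0, "x": 0, "y": 0.1, "z": -12.3, "wx": 0, "wy": 0, "wz": 0},
    {"claw": 5.0, "x": 0, "y": 0.1, "z": -12.3, "wx": 0, "wy": 0, "wz": 0},
    {"claw": 5.0, "x": 0, "y": 0.1, "z": -12.3, "wx": 0, "wy": 0, "wz": 0}
  ]
}}

```text
time: 4.83
position: [0.5792, 0.1757, 0.0416]
tcp_rot: [1.0, 0.0, 0.001, -0.0]
ft_force: [-0.2, 0.1, -0.7]
opening: 0.667
grip_force: 38.1
```

Emit:
{"name": "arm_command", "arguments": {
  "moves": [
    {"claw": 5.0, "x": 0, "y": 0, "z": -0.2, "wx": 0, "wy": 0, "wz": 0},
    {"claw": 5.0, "x": 0, "y": 0, "z": -0.4, "wx": 0, "wy": 0, "wz": 0},
    {"claw": 5.0, "x": 0, "y": 0, "z": -0.4, "wx": 0, "wy": 0, "wz": 0},
    {"claw": 5.0, "x": 0, "y": 0, "z": -0.4, "wx": 0, "wy": 0, "wz": 0}
  ]
}}

```text
time: 5.17
position: [0.5793, 0.1761, 0.0376]
tcp_rot: [1.0, 0.0, 0.001, -0.0]
ft_force: [0.9, -1.0, 4.6]
opening: 0.665
grip_force: 38.4
```

Contact felt at 4.6 N. Releasing and lifting clear.

Emit:
{"name": "arm_command", "arguments": {
  "moves": [
    {"claw": 7.2, "x": 0, "y": 0, "z": 0, "wx": 0, "wy": 0, "wz": 0},
    {"claw": 7.2, "x": 0, "y": 0, "z": 0, "wx": 0, "wy": 0, "wz": 0},
    {"claw": 7.2, "x": 0, "y": 0, "z": 0, "wx": 0, "wy": 0, "wz": 0},
    {"claw": 7.2, "x": 0, "y": 0, "z": 0, "wx": 0, "wy": 0, "wz": 0},
    {"claw": 7.2, "x": 0, "y": 0, "z": 2, "wx": 0, "wy": 0, "wz": 0},
    {"claw": 7.2, "x": 0, "y": 0, "z": 4, "wx": 0, "wy": 0, "wz": 0},
    {"claw": 7.2, "x": 0, "y": 0, "z": 7, "wx": 0, "wy": 0, "wz": 0},
    {"claw": 7.2, "x": 0, "y": 0, "z": 10, "wx": 0, "wy": 0, "wz": 0},
    {"claw": 3, "x": -4, "y": 1, "z": 12, "wx": 0, "wy": 0, "wz": 0},
    {"claw": 0, "x": -8, "y": 2, "z": 12, "wx": 0, "wy": 0, "wz": 0},
    {"claw": 0, "x": -12, "y": 3, "z": 12, "wx": 0, "wy": 0, "wz": 0},
    {"claw": 0, "x": -16.4, "y": 3, "z": 12, "wx": 0, "wy": 0, "wz": 0},
    {"claw": 0, "x": -16.4, "y": 3, "z": 12, "wx": 0, "wy": 0, "wz": 0},
    {"claw": 0, "x": -16.4, "y": 3, "z": 12, "wx": 0, "wy": 0, "wz": 0}
  ]
}}

```text
time: 6.33
position: [0.4109, 0.2056, 0.1561]
tcp_rot: [1.0, 0.002, -0.001, 0.001]
ft_force: [0.5, 0.6, 0.3]
opening: 0.008
grip_force: 0.0
```

```bash
python3 - <<'E'
from h import *
f=grab('wrist'); w=f['img']; g=grab('top'); save(np.hstack([w[:,80:480],g['img'][:,60:460]]),'after'); P=cloud(f)
s=arm.state(); print(s['position'],s['qpos'],s['ft_force'],s['opening'],s['time'])
for P in(P,cloud(g)):
    m=(np.hypot(P[...,0]-.579,P[...,1]-.176)<.045)&(P[...,2]>.059)&(P[...,2]<.075)
    q=P[m];print(len(q)); 
    if len(q): print(cv2.minEnclosingCircle(q[:,:2].astype(np.float32)),q[:,2].mean(),np.linalg.lstsq(np.c_[q[:,:2],np.ones(len(q))],q[:,2],rcond=None)[0])
    m=(abs(P[...,1]-.2)<.12)&(abs(P[...,0]-.49)<.08)&(P[...,2]>.088)&(P[...,2]<.104)
    print('front',np.percentile(P[m][:,0],[5,50,95]) if m.any() else 0)
E
```

```text
[0.41511582 0.20576819 0.15675622] [ 0.0282938   0.29339872 -0.62542949  2.07027909  0.22988021  0.84285434
 -2.3008537 ] [ 1.60796446 -0.15355303  0.51274001] -0.0008995701261652361 6.4333
0
front [0.48913899 0.49637672 0.50346449]
608
((0.5783126950263977, 0.17656667530536652), 0.02917996607720852) 0.0671487183416842 [0.00405604 0.00710534 0.06355709]
front [0.48956248 0.49668735 0.50398344]
```

View pics/after.png

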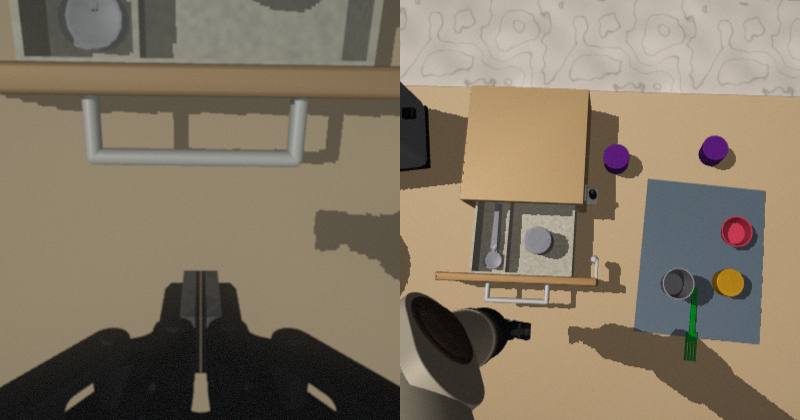

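The dabba stands upright at (0.578, 0.177), top-view pixel (538,240) in the composite. The closed fingers are in front of the handle bar (90–300,157 in the left half). Lowering and starting the push.

Emit:
{"name": "arm_command", "arguments": {
  "moves": [
    {"claw": 0, "x": 0, "y": 0, "z": -4, "wx": 0, "wy": 0, "wz": 0},
    {"claw": 0, "x": 0, "y": 0, "z": -8, "wx": 0, "wy": 0, "wz": 0},
    {"claw": 0, "x": 0, "y": 0, "z": -10, "wx": 0, "wy": 0, "wz": 0},
    {"claw": 0, "x": 0, "y": 0, "z": -10, "wx": 0, "wy": 0, "wz": 0},
    {"claw": 0, "x": 0.8, "y": 0, "z": -10, "wx": 0, "wy": 0, "wz": 0},
    {"claw": 0, "x": 1.4, "y": 0, "z": -10, "wx": 0, "wy": 0, "wz": 0},
    {"claw": 0, "x": 1.8, "y": 0, "z": -10, "wx": 0, "wy": 0, "wz": 0},
    {"claw": 0, "x": 2.2, "y": 0, "z": -10, "wx": 0, "wy": 0, "wz": 0},
    {"claw": 0, "x": 2.6, "y": 0, "z": -10, "wx": 0, "wy": 0, "wz": 0},
    {"claw": 0, "x": 3.0, "y": 0, "z": -10, "wx": 0, "wy": 0, "wz": 0},
    {"claw": 0, "x": 3.4, "y": 0, "z": -10, "wx": 0, "wy": 0, "wz": 0},
    {"claw": 0, "x": 3.9, "y": 0, "z": -10, "wx": 0, "wy": 0, "wz": 0},
    {"claw": 0, "x": 4.5, "y": 0, "z": -10, "wx": 0, "wy": 0, "wz": 0},
    {"claw": 0, "x": 5.1, "y": 0, "z": -10, "wx": 0, "wy": 0, "wz": 0}
  ]
}}

```text
time: 7.6
position: [0.4655, 0.2057, 0.0563]
tcp_rot: [1.0, 0.0, -0.0, 0.0]
ft_force: [-1.6, -0.1, 2.3]
opening: 0.0
grip_force: 0.8
```

Emit:
{"name": "arm_command", "arguments": {
  "moves": [
    {"claw": 0, "x": 0.6, "y": 0, "z": 0, "wx": 0, "wy": 0, "wz": 0},
    {"claw": 0, "x": 1.2, "y": 0, "z": 0, "wx": 0, "wy": 0, "wz": 0},
    {"claw": 0, "x": 1.8, "y": 0, "z": 0, "wx": 0, "wy": 0, "wz": 0},
    {"claw": 0, "x": 2.4, "y": 0, "z": 0, "wx": 0, "wy": 0, "wz": 0},
    {"claw": 0, "x": 3.0, "y": 0, "z": 0, "wx": 0, "wy": 0, "wz": 0},
    {"claw": 0, "x": 3.6, "y": 0, "z": 0, "wx": 0, "wy": 0, "wz": 0},
    {"claw": 0, "x": 4.2, "y": 0, "z": 0, "wx": 0, "wy": 0, "wz": 0},
    {"claw": 0, "x": 4.8, "y": 0, "z": 0, "wx": 0, "wy": 0, "wz": 0},
    {"claw": 0, "x": 5.4, "y": 0, "z": 0, "wx": 0, "wy": 0, "wz": 0},
    {"claw": 0, "x": 6.0, "y": 0, "z": 0, "wx": 0, "wy": 0, "wz": 0},
    {"claw": 0, "x": 6.6, "y": 0, "z": 0, "wx": 0, "wy": 0, "wz": 0},
    {"claw": 0, "x": 7.2, "y": 0, "z": 0, "wx": 0, "wy": 0, "wz": 0},
    {"claw": 0, "x": 7.7, "y": 0, "z": 0, "wx": 0, "wy": 0, "wz": 0},
    {"claw": 0, "x": 8.1, "y": 0, "z": 0, "wx": 0, "wy": 0, "wz": 0},
    {"claw": 0, "x": 8.4, "y": 0, "z": 0, "wx": 0, "wy": 0, "wz": 0},
    {"claw": 0, "x": 8.6, "y": 0, "z": 0, "wx": 0, "wy": 0, "wz": 0}
  ]
}}

```text
time: 8.93
position: [0.5515, 0.2059, 0.0563]
tcp_rot: [1.0, 0.0, 0.0, -0.0]
ft_force: [-1.5, -0.7, -0.7]
opening: -0.001
grip_force: 0.7
```

Emit:
{"name": "arm_command", "arguments": {
  "moves": [
    {"claw": 0, "x": 0.3, "y": 0, "z": 0, "wx": 0, "wy": 0, "wz": 0},
    {"claw": 0, "x": 0.6, "y": 0, "z": 0, "wx": 0, "wy": 0, "wz": 0},
    {"claw": 0, "x": 0.9, "y": 0, "z": 0, "wx": 0, "wy": 0, "wz": 0},
    {"claw": 0, "x": 1.2, "y": 0, "z": 0, "wx": 0, "wy": 0, "wz": 0},
    {"claw": 0, "x": 1.5, "y": 0, "z": 0, "wx": 0, "wy": 0, "wz": 0},
    {"claw": 0, "x": 1.8, "y": 0, "z": 0, "wx": 0, "wy": 0, "wz": 0},
    {"claw": 0, "x": 2.1, "y": 0, "z": 0, "wx": 0, "wy": 0, "wz": 0},
    {"claw": 0, "x": 2.4, "y": 0, "z": 0, "wx": 0, "wy": 0, "wz": 0},
    {"claw": 0, "x": 2.6, "y": 0, "z": 0, "wx": 0, "wy": 0, "wz": 0},
    {"claw": 0, "x": 2.6, "y": 0, "z": 0, "wx": 0, "wy": 0, "wz": 0},
    {"claw": 0, "x": 2.6, "y": 0, "z": 0, "wx": 0, "wy": 0, "wz": 0}
  ]
}}

```text
time: 9.85
position: [0.5779, 0.2061, 0.0565]
tcp_rot: [1.0, 0.0, 0.001, -0.0]
ft_force: [-0.2, -0.8, 0.4]
opening: -0.003
grip_force: 0.2
```

```bash
python3 - <<'E'
from h import *
for n in('top','scene'):
    P=cloud(grab(n))
    m=(P[...,1]>.06)&(P[...,1]<.36)&(P[...,0]>.56)&(P[...,0]<.70)&(P[...,2]>.088)&(P[...,2]<.098)
    print(n,m.sum(),np.percentile(P[m][:,0],[1,5,50,95]))
s=arm.state();print(s['position'],s['ft_force'])
E
```

```text
top 473 [0.62777547 0.6282867  0.6363533  0.65154412]
scene 1356 [0.58753401 0.62921051 0.64011174 0.64597106]
[0.57783598 0.20625719 0.05658654] [0.56546433 0.43933306 0.55022464]
```

Force fell to zero, which suggests the catch snapped. I'll back off and check.

Emit:
{"name": "arm_command", "arguments": {
  "moves": [
    {"claw": 0, "x": -2, "y": 0, "z": 0, "wx": 0, "wy": 0, "wz": 0},
    {"claw": 0, "x": -5, "y": 0, "z": 0, "wx": 0, "wy": 0, "wz": 0},
    {"claw": 0, "x": -9, "y": 0, "z": 2, "wx": 0, "wy": 0, "wz": 0},
    {"claw": 0, "x": -12, "y": 0, "z": 5, "wx": 0, "wy": 0, "wz": 0},
    {"claw": 0, "x": -13, "y": -3, "z": 8, "wx": 0, "wy": 0, "wz": 0},
    {"claw": 0, "x": -13, "y": -7, "z": 10, "wx": 0, "wy": 0, "wz": 0},
    {"claw": 0, "x": -13, "y": -11, "z": 10, "wx": 0, "wy": 0, "wz": 0},
    {"claw": 0, "x": -13, "y": -15, "z": 10, "wx": 0, "wy": 0, "wz": 0},
    {"claw": 0, "x": -13, "y": -19, "z": 10, "wx": 0, "wy": 0, "wz": 0},
    {"claw": 0, "x": -13, "y": -19, "z": 10, "wx": 0, "wy": 0, "wz": 0},
    {"claw": 0, "x": -13, "y": -19, "z": 10, "wx": 0, "wy": 0, "wz": 0}
  ]
}}

```text
time: 10.87
position: [0.4477, 0.0127, 0.1567]
tcp_rot: [1.0, -0.003, 0.001, 0.001]
ft_force: [-1.0, 1.1, 0.1]
opening: -0.005
grip_force: 0.0
```

```bash
python3 - <<'E'
from h import *
o=[]
for n in('top','scene'):
    f=grab(n);P=cloud(f);o.append(f['img'])
    m=(P[...,1]>.06)&(P[...,1]<.36)&(P[...,0]>.56)&(P[...,0]<.70)&(P[...,2]>.090)&(P[...,2]<.098)
    print(n,m.sum(),np.percentile(P[m][:,0],[1,5,50,95,99]))
    m=(P[...,1]>.15)&(P[...,1]<.26)&(P[...,0]>.56)&(P[...,0]<.615)&(P[...,2]>.055)&(P[...,2]<.09)
    print('bar',m.sum(),np.percentile(P[m][:,0],[1,5,50,95]))
save(np.hstack([cv2.resize(o[0][160:320,80:280],(400,320)),cv2.resize(o[1][170:330,280:480],(400,320))]),'shut')
E
```

```text
top 814 [0.62797454 0.62873554 0.63670628 0.6519915  0.66711725]
bar 267 [0.58867356 0.58938928 0.59367852 0.59867469]
scene 1282 [0.62820547 0.62995256 0.63950754 0.64561473 0.68006206]
bar 314 [0.58915511 0.59031411 0.59578528 0.59897932]
```

View pics/shut.png

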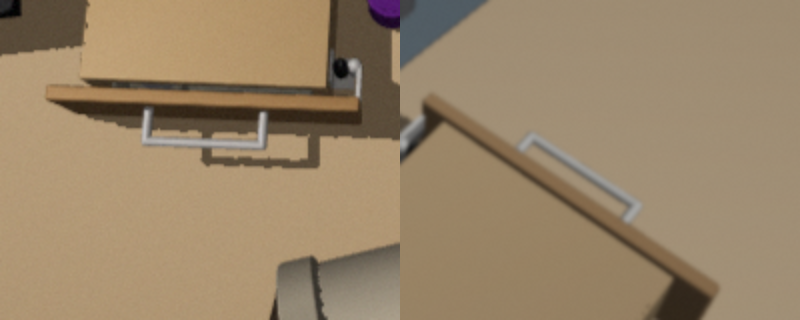

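The close-up still shows a thin dark gap between front and unit at (200,87) in the left half. The front moved only ~139 of ~145 mm, so it's ~6 mm open and not surely snapped. I'll push again and farther.

Emit:
{"name": "arm_command", "arguments": {
  "moves": [
    {"claw": 0, "x": 0, "y": 4, "z": 0, "wx": 0, "wy": 0, "wz": 0},
    {"claw": 0, "x": 0, "y": 8, "z": 0, "wx": 0, "wy": 0, "wz": 0},
    {"claw": 0, "x": 0, "y": 12, "z": 0, "wx": 0, "wy": 0, "wz": 0},
    {"claw": 0, "x": 0, "y": 16, "z": -2, "wx": 0, "wy": 0, "wz": 0},
    {"claw": 0, "x": 2, "y": 19, "z": -5, "wx": 0, "wy": 0, "wz": 0},
    {"claw": 0, "x": 5, "y": 19, "z": -8, "wx": 0, "wy": 0, "wz": 0},
    {"claw": 0, "x": 8, "y": 19, "z": -10, "wx": 0, "wy": 0, "wz": 0},
    {"claw": 0, "x": 10.5, "y": 19, "z": -10, "wx": 0, "wy": 0, "wz": 0},
    {"claw": 0, "x": 12, "y": 19, "z": -10, "wx": 0, "wy": 0, "wz": 0},
    {"claw": 0, "x": 12.7, "y": 19, "z": -10, "wx": 0, "wy": 0, "wz": 0},
    {"claw": 0, "x": 13.0, "y": 19, "z": -10, "wx": 0, "wy": 0, "wz": 0},
    {"claw": 0, "x": 13.2, "y": 19, "z": -10, "wx": 0, "wy": 0, "wz": 0},
    {"claw": 0, "x": 13.4, "y": 19, "z": -10, "wx": 0, "wy": 0, "wz": 0},
    {"claw": 0, "x": 13.6, "y": 19, "z": -10, "wx": 0, "wy": 0, "wz": 0},
    {"claw": 0, "x": 13.8, "y": 19, "z": -10, "wx": 0, "wy": 0, "wz": 0},
    {"claw": 0, "x": 13.8, "y": 19, "z": -10, "wx": 0, "wy": 0, "wz": 0}
  ]
}}

```text
time: 12.3
position: [0.5845, 0.206, 0.0566]
tcp_rot: [1.0, 0.001, -0.0, 0.0]
ft_force: [-1.4, 0.5, 1.2]
opening: -0.001
grip_force: 0.8
```

Emit:
{"name": "arm_command", "arguments": {
  "moves": [
    {"claw": 0, "x": 0.2, "y": 0, "z": 0, "wx": 0, "wy": 0, "wz": 0},
    {"claw": 0, "x": 0.4, "y": 0, "z": 0, "wx": 0, "wy": 0, "wz": 0},
    {"claw": 0, "x": 0.6, "y": 0, "z": 0, "wx": 0, "wy": 0, "wz": 0},
    {"claw": 0, "x": 0.6, "y": 0, "z": 0, "wx": 0, "wy": 0, "wz": 0}
  ]
}}

```text
time: 12.63
position: [0.5847, 0.206, 0.056]
tcp_rot: [1.0, 0.001, -0.005, 0.002]
ft_force: [-16.1, -1.3, 11.5]
opening: -0.003
grip_force: 8.3
```

Hard stop at x = 0.5847 with 16 N, so the drawer is home. Backing off and verifying.

Emit:
{"name": "arm_command", "arguments": {
  "moves": [
    {"claw": 0, "x": -1, "y": 0, "z": 0, "wx": 0, "wy": 0, "wz": 0},
    {"claw": 0, "x": -4, "y": 0, "z": 0, "wx": 0, "wy": 0, "wz": 0},
    {"claw": 0, "x": -8, "y": 0, "z": 2, "wx": 0, "wy": 0, "wz": 0},
    {"claw": 0, "x": -12, "y": 0, "z": 5, "wx": 0, "wy": 0, "wz": 0},
    {"claw": 0, "x": -13, "y": -3, "z": 8, "wx": 0, "wy": 0, "wz": 0},
    {"claw": 0, "x": -13, "y": -7, "z": 10, "wx": 0, "wy": 0, "wz": 0},
    {"claw": 0, "x": -13, "y": -11, "z": 10, "wx": 0, "wy": 0, "wz": 0},
    {"claw": 0, "x": -13, "y": -15, "z": 10, "wx": 0, "wy": 0, "wz": 0},
    {"claw": 0, "x": -13, "y": -19, "z": 10, "wx": 0, "wy": 0, "wz": 0},
    {"claw": 0, "x": -13, "y": -19, "z": 10, "wx": 0, "wy": 0, "wz": 0},
    {"claw": 0, "x": -13, "y": -19, "z": 10, "wx": 0, "wy": 0, "wz": 0}
  ]
}}

```text
time: 13.55
position: [0.4612, 0.0116, 0.1566]
tcp_rot: [1.0, -0.003, 0.001, 0.001]
ft_force: [-0.3, 0.2, 0.4]
opening: -0.001
grip_force: 0.0
```

```bash
python3 - <<'E'
from h import *
o=[]
for n in('top','scene'):
    f=grab(n);P=cloud(f);o.append(f['img'])
    m=(P[...,1]>.06)&(P[...,1]<.36)&(P[...,0]>.56)&(P[...,0]<.70)&(P[...,2]>.090)&(P[...,2]<.098)
    print(n,m.sum(),np.percentile(P[m][:,0],[1,5,50,95,99]))
    m=(P[...,1]>.15)&(P[...,1]<.26)&(P[...,0]>.56)&(P[...,0]<.615)&(P[...,2]>.055)&(P[...,2]<.09)
    print('bar',m.sum(),np.percentile(P[m][:,0],[1,5,50,95]))
save(np.hstack([cv2.resize(o[0][160:320,80:280],(400,320)),cv2.resize(o[1][170:330,280:480],(400,320))]),'shut2')
E
```

```text
top 734 [0.63445187 0.6352071  0.64244394 0.65195781 0.67974986]
bar 261 [0.59552437 0.59582872 0.6001166  0.60499274]
scene 974 [0.63479772 0.63586211 0.64296836 0.65232192 0.68775476]
bar 312 [0.5954162  0.59672561 0.60214397 0.60523965]
```

View pics/shut2.png

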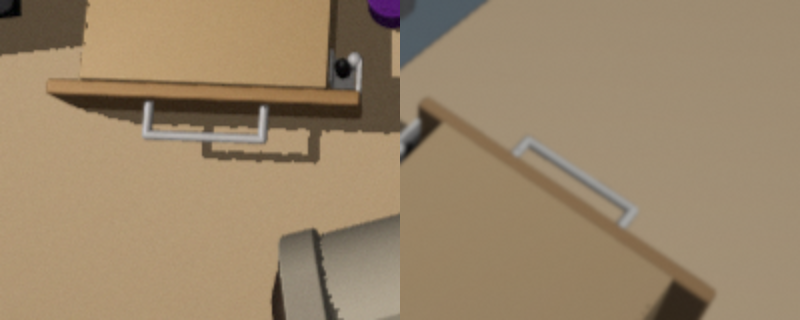

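The gap is gone: the front sits flush against the unit and moved another 6.5 mm to the hard stop. It's home, and the arm is clear.

```bash
python3 -c "
from rig import arm; print(arm.finish_job())"
```

```text
the job is handed in; nothing more can be done
None
```

The steel dabba was set upright in the empty compartment (last seen before the drawer closed), the drawer is fully shut against its stop, and the job is handed in; no verdict was returned.

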